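# Latch the insulated rice carrier

### The job

Fasten the lid of the white rice carrier for transport: hook the latch's wire loop over the keeper on the lid's edge, then press the lever down until it has gone over centre and lies home against the carrier, so that the lid is pulled tight on its seal. Leave everything else on the worktop where it stands.

Things in the scene. Friction and masses are not known exactly. Their poses are not given: they have to be found in the camera images.
- carrier: White insulated rice carrier, a box 250 (x) x 300 (y) x 167 mm high with a 36 mm thick lid hinged along its +x edge; fixed. Origin: centre of its underside, on the worktop. z is up; the latch is in the middle of the wall that faces its -x (outward = -x, 125 mm from the origin); y runs along that wall.
- lid (a joint): Angle of the lid (rad), hinged 276 mm behind the keeper seat. 0: pulled tight on the seal (latched, it reads 0 to 0.006). It starts near 0.037, ajar on its springy seal with the keeper 10 mm above its tight place; pressing the keeper down takes about 9 N per mm. It can move little beyond these.
- keeper_seat (a point): Where the axis of the loop's bar lies when hooked: in the groove of the steel keeper (34 mm wide) on the lid's front edge, 20 mm outward of the wall; moves with the lid. Keeper: a shelf 3.5 mm below this point, an upturned outer lip (6.5 to 10.5 mm outward, its top 3 mm above the point) and a back plate 11 mm inward. The lid's top is 16 mm above. Axes as the carrier's when shut.
- lever_pivot (a point): Axis (along the carrier's y) on which the lever turns, fixed to the carrier 20 mm outward of its front wall, about 55 mm below the tight keeper seat and about 137 mm above the worktop.
- lever (a joint): Angle (rad) of the steel lever, 100 x 30 x 3 mm. 0: closed, hanging straight down along the wall (stop); pi/2: straight out; more: outward and up (stop 2.5). Friction (about 0.09 N m, so about 6 N at the loop) keeps it where it is left. With the loop hooked it stands about straight out; closing it takes 5 to 10 N near its tip; dead centre is near 0.25, below that the tension holds it shut.
- lever_pad (a point): Point on the middle of the lever's outer (upper, when it stands out) face, 70 mm from its pivot axis and 9.5 mm off the line from the pivot along the lever, where it can be pressed.
- loop (a joint): Angle of the wire loop relative to the lever (rad); grows as the loop swings outward and down, away from the lid. The loop leans outward from upright by about loop minus lever (+0.05). Stays where it is left by slight friction.
- loop_bar (a point): Middle of the loop's cross bar. The loop is a U of 7 mm steel rod: the bar and two side arms 50 mm apart (57 mm over their outsides), 70 mm long from the bar to their pivots on the lever. The arms pass either side of the lever and of the keeper. Its axes: y along the bar, z from the pivots to the bar.
- loop_pivot (a point): Axis (along y) on which the loop turns on the lever, 15 mm from the lever's pivot axis, 0.25 rad behind the lever's direction (towards the wall when closed). Raising the loop drags the lever up with it; the bar can be brought 55 to 85 mm from the lever pivot.
- rice_paddle: Wooden rice paddle, 190 mm long, 60 mm wide, lying flat near the carrier; bystander. Origin at the middle of its underside.
- measuring_cup: Steel measuring cup with a handle, 72 mm across, 75 mm high, near the latch; bystander. Origin under its centre.
- rice_bowl: White bowl, 116 mm across, 60 mm high, near the latch; bystander. Origin under its centre.
- seasoning_jar: Amber jar with black cap, 64 mm across, 95 mm high; bystander. Origin under its centre.
- sauce_bottle: Green bottle, 68 mm across, 200 mm high; bystander. Origin under its centre.
- timer: White kitchen timer, 70 x 70 x 20 mm; bystander. Origin under its centre.
- ladle: Steel ladle lying down, 285 mm long; bystander. Origin on its handle.

How it is judged:
By the outcome, as a careful person would: the job done as asked, in the order asked, and still so for the second after the job is handed in, with the robot touching nothing.
It also fails if it takes over 51 s, if anything falls off the work surface, if the arm or the gripper's body presses on something with over 40 N, if the wrist force passes 120 N, or if a joint passes its speed limit or range.

### The arm

A 6-joint arm with a two-finger parallel gripper is mounted at the origin on the work surface. World frame = base frame: x ahead of the robot, y to its left, z up, the work surface at z = 0. Lengths are in m, angles in rad, forces in N, time in s.
With the tool pointing down it reaches from about 0.35 to 0.775 m from the base axis. Payload 5.5 kg.
Tool frame: the origin (TCP) lies between the finger pads; the fingertips stand 19 mm ahead of it and the grasp point (between the pads) is the TCP; z points along the fingers, y is the direction in which the jaws open and shut (so a half turn about z gives the same grasp; the last joint's range is limited). The gripper opens to 85 mm and grips with 20 to 120 N. Pads are 22 mm wide; open, the fingers measure 114 mm over their backs; the gripper's body (76 mm by 85 mm) begins 54 mm behind the grasp point. The pads swing forward as they close: fully open they stand 13 mm farther back than shut.
Start: joints at [-1.344, 0.313, 0.046, 1.304, 0, 1.431], TCP at [0.206, -0.537, 0.25] pointing down, gripper open.
Joint ranges: [-2.76, 2.76], [-0.86, 1.69], [-1.03, 1.26], [-2.2, 2.34], [-1.47, 1.5], [-3.14, 3.14]. Speed limits (rad/s): [2.57, 2.57, 3.14, 3.14, 3.14, 3.14].

### API

Orientations are given as a unit quaternion [w, x, y, z].
In Python, from workcell import get_state, cams, workorder gives the robot as it stands.
- The arm moves only by the tool play_rows, never from a script. Its argument "series" is text: rows parted by semicolons, each of 7 numbers parted by spaces: the opening in per cent of the stroke, from 0 (shut) to 100 (fully open), then the shift along the tool's x, y, z in cm, then the turn, a rotation vector about the tool's x, y, z in degrees. A call has 1 to 12 rows; each row shifts and turns the commanded pose from where the row before left it, along the tool's axes as they then stand; what a row does not reach is not made up. A row lasts 1/8 s, in which the tool goes at most 62.5 mm and 10.7 degrees, less where a joint would pass 70% of its speed; a pose out of reach is approached as far as the arm can. A call with a gripper value outside its range is refused whole. The fingers move at their own pace and stop on an object; "newtons" is the grip in N (left out, the last holds). Time passes only in rows, so rows that do not move let the fingers close. It gives the time, the measured TCP pose, the force and the opening at its end, in the units of the state.
- get_state(): the state, without advancing time (a new reading comes with each control period).
- cams.read_camera(name): name is "scene" or "top"; returns the picture (400x640x3 uint8, red, green, blue); there is no depth.
- cams.get_calibration(name): a dict with "fx", "fy", "cx", "cy" (pixels), "distortion" ([k1, k2, p1, p2, k3] as OpenCV has them; the pictures are not rectified), "rvec" (rotation vector, rad) and "tvec" (3), from world to camera coordinates, as OpenCV has them. Camera axes: x right, y down, z forward; pixel columns grow to the right and rows downward; lengths in m; the calibration is good to about 2 mm. A picture is of the moment at which its call begins. get_calibration takes no time and is no camera call.
- workorder.hand_in(): hands the job in, once; it reports no verdict.
The state is a dict: "clock": time; "joint_pos": joint angles; "qvel": joint speeds; "tau": joint torques, N m; "tcp_pos": TCP position; "orientation": TCP orientation; "wrist_force": force on the tool from outside, world axes, zero at the start; "ft_torque": the same for the moment, N m; "finger_gap": finger opening in m.
Only numpy, scipy, OpenCV 4.12 (cv2) and the standard library are available. Lean on these libraries where they do the work, as an engineer would, in place of code of your own. Each camera call takes 0.05 s, during which the arm holds its last target.

## Working session

There is one attempt and no reset: what is moved stays moved. The work goes in short steps, Python scripts to look and compute and a tool call to move; the robot and the scene stay as the last step left them, time stands still between calls to the robot, and variables do not carry over. Pictures are saved under pics/ and viewed, and the job is handed in when it is done.

Besides the shell and the picture viewer there is one more tool, called after "Emit:" by a JSON object that holds its "name" and its "arguments", one argument or row to a line. play_rows: Moves the arm, as the interface text tells. Its arguments: {"type":"object","properties":{"series":{"type":"string"},"newtons":{"type":"number"}},"required":["series"]}

```bash
ls; mkdir -p pics; python3 - <<'E'
from workcell import get_state, cams
import cv2
s=get_state(); print(s)
for n in ("scene","top"):
    im=cams.read_camera(n); cv2.imwrite(f"pics/{n}0.png",im[:,:,::-1]); print(n,cams.get_calibration(n))
E
```

```text
pics
{'clock': 0.0, 'joint_pos': array([-1.34359726e+00,  3.13999104e-01,  4.49550231e-02,  1.30362183e+00,
       -1.10485319e-05,  1.43121917e+00]), 'qvel': array([-0.00015218, -0.002851  , -0.00102412,  0.00140943, -0.00167659,
       -0.00124646]), 'tau': array([ 7.65087748e-05, -4.80630362e+01,  2.98532188e+01,  1.95602572e-02,
       -3.87889554e-05,  6.23702178e-06]), 'tcp_pos': array([ 0.20608673, -0.53626607,  0.2493998 ]), 'orientation': array([-9.33655026e-04,  9.83231045e-01,  1.82361836e-01, -4.64600763e-05]), 'wrist_force': array([ 0.40047636, -0.65219209,  0.13042813]), 'ft_torque': array([0.01210535, 0.033811  , 0.00137385]), 'finger_gap': 0.0855007539511073}
scene {'fx': 377.96932400820054, 'fy': 377.96932400820054, 'cx': 318.8941604546127, 'cy': 196.73357301932154, 'distortion': array([-0.09309951,  0.        ,  0.        ,  0.        ,  0.        ]), 'rvec': array([ 1.79648746,  1.97634961, -0.62072425]), 'tvec': array([ 0.13280651, -0.36237023,  1.53784619])}
top {'fx': 487.08532609867063, 'fy': 487.08532609867063, 'cx': 318.81930606597894, 'cy': 195.16919450553016, 'distortion': array([-0.03627658,  0.        ,  0.        ,  0.        ,  0.        ]), 'rvec': array([ 2.1654216 , -2.15052923,  0.13703954]), 'tvec': array([-0.08568525,  0.54488395,  1.72466179])}
```

View pics/scene0.png

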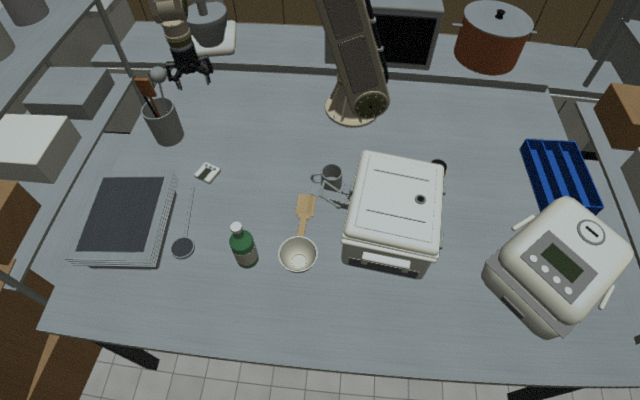

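View pics/top0.png

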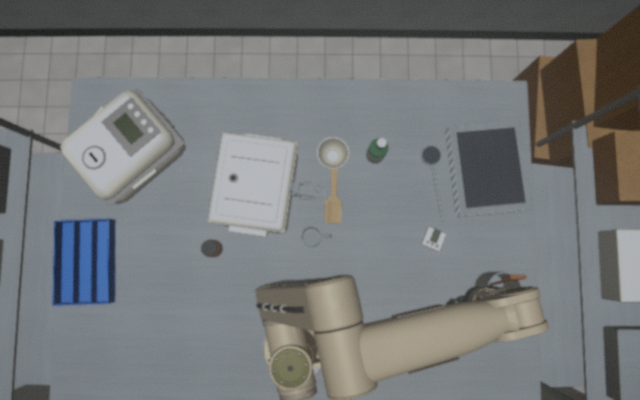

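```bash
python3 - <<'E'
import cv2
a=cv2.imread('pics/scene0.png')[140:290,270:460]; cv2.imwrite('pics/sc.png',cv2.resize(a,None,fx=4,fy=4,interpolation=cv2.INTER_CUBIC))
a=cv2.imread('pics/top0.png')[120:260,200:370]; cv2.imwrite('pics/tc.png',cv2.resize(a,None,fx=4,fy=4,interpolation=cv2.INTER_CUBIC))
E
```

```text
(no output)
```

View pics/sc.png

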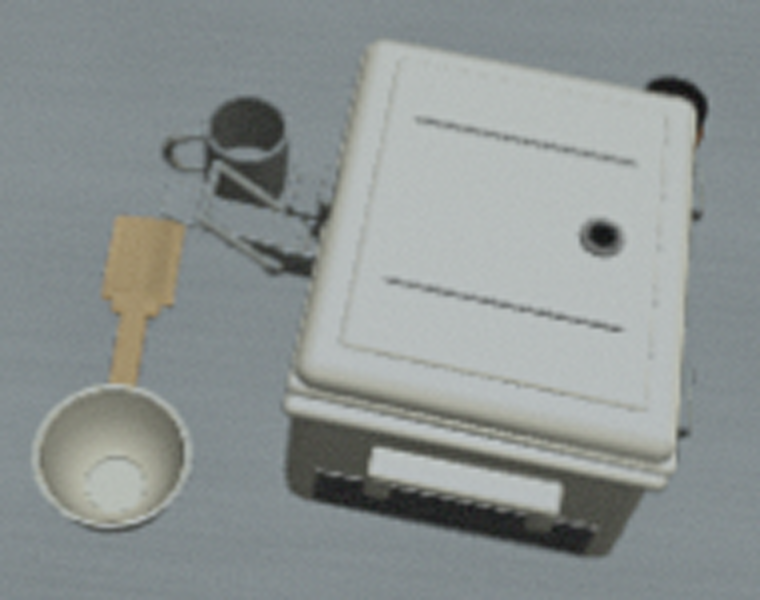

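View pics/tc.png

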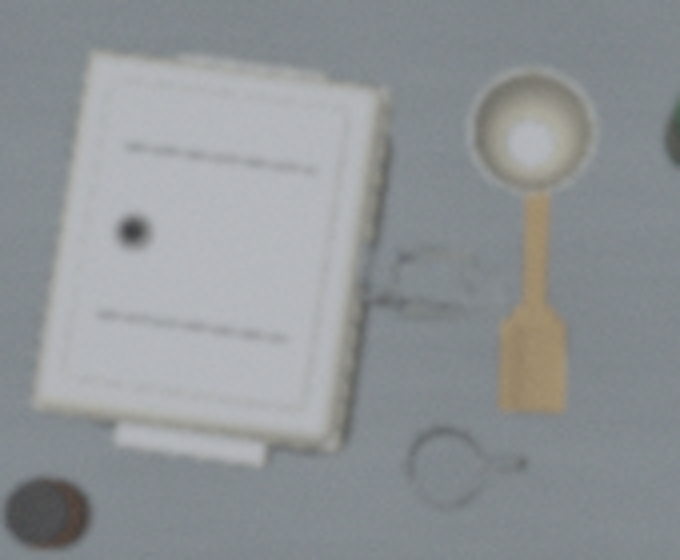

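```bash
cat > h.py <<'E'
import numpy as np, cv2
from workcell import get_state, cams
C={n:cams.get_calibration(n) for n in("scene","top")}
def Km(c): return np.array([[c['fx'],0,c['cx']],[0,c['fy'],c['cy']],[0,0,1.]])
def ray(n,uv):
    c=C[n]; p=cv2.undistortPoints(np.array([[uv]],float),Km(c),c['distortion'])[0,0]
    R=cv2.Rodrigues(c['rvec'])[0]; d=R.T@np.array([p[0],p[1],1]); o=-R.T@c['tvec']; return o,d/np.linalg.norm(d)
def onz(n,uv,z):
    o,d=ray(n,uv); return o+d*(z-o[2])/d[2]
def onplane(n,uv,p0,nn):
    o,d=ray(n,uv); return o+d*(np.dot(p0-o,nn)/np.dot(d,nn))
def tri(a,b):
    (o1,d1),(o2,d2)=ray("scene",a),ray("top",b)
    t=np.linalg.lstsq(np.c_[d1,-d2],o2-o1,rcond=None)[0]; p,q=o1+t[0]*d1,o2+t[1]*d2
    return (p+q)/2,np.linalg.norm(p-q)
def proj(n,P):
    c=C[n]; return cv2.projectPoints(np.atleast_2d(P).astype(float),c['rvec'],c['tvec'],Km(c),c['distortion'])[0][:,0]
def crop(n,im,x0,y0,w,h,f,out,clahe=True):
    a=im[y0:y0+h,x0:x0+w,::-1].copy(); a=cv2.resize(a,None,fx=f,fy=f,interpolation=cv2.INTER_CUBIC)
    if clahe: a=cv2.normalize(a,None,0,255,cv2.NORM_MINMAX)
    for i in range(0,w,10):
        cv2.putText(a,str(x0+i),(i*f,8),0,.3,(0,0,255),1); cv2.line(a,(i*f,9),(i*f,14),(0,0,255),1)
    for i in range(10,h,10): cv2.putText(a,str(y0+i),(0,i*f+3),0,.3,(0,0,255),1)
    cv2.imwrite(out,a)
E
python3 - <<'E'
from h import *
a=cv2.imread('pics/scene0.png')[:,:,::-1]; crop("scene",a,305,165,75,55,10,'pics/sc1.png')
a=cv2.imread('pics/top0.png')[:,:,::-1]; crop("top",a,275,165,75,55,10,'pics/tc1.png')
for uv in [(296.3,143),(283.8,232)]: print(onz("top",uv,.205))
for uv in [(223,133.8),(209.5,221.2)]: print(onz("top",uv,.2))
print(np.linalg.inv(np.eye(3))is None)
for n in C:
  print(n,ray(n,(320,200)))
E
```

```text
[ 0.69716781 -0.00608442  0.205     ]
[0.4034459  0.03057839 0.205     ]
[0.72806738 0.2383474  0.2       ]
[0.43688864 0.27309722 0.2       ]
False
scene (array([ 1.17908705, -0.01422899,  1.05993958]), array([-0.55852773, -0.0550124 , -0.8276596 ]))
top (array([ 0.32666214, -0.07895584,  1.77925731]), array([ 0.11457346, -0.00418024, -0.99340598]))
```

View pics/sc1.png

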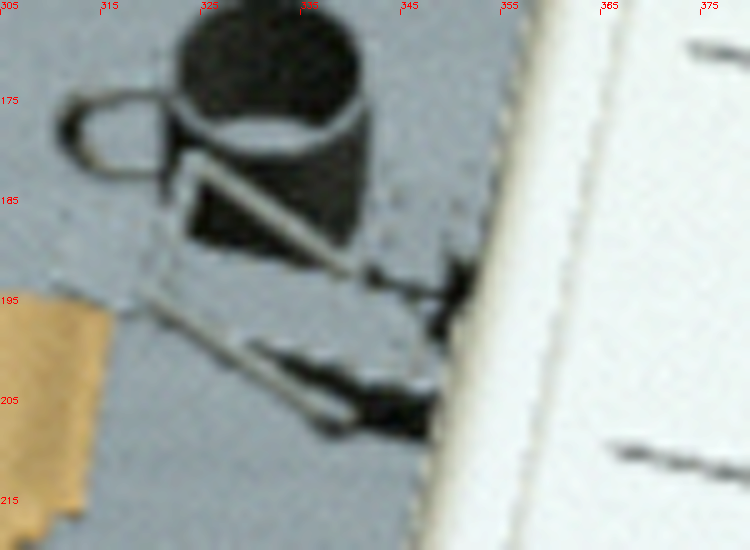

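View pics/tc1.png

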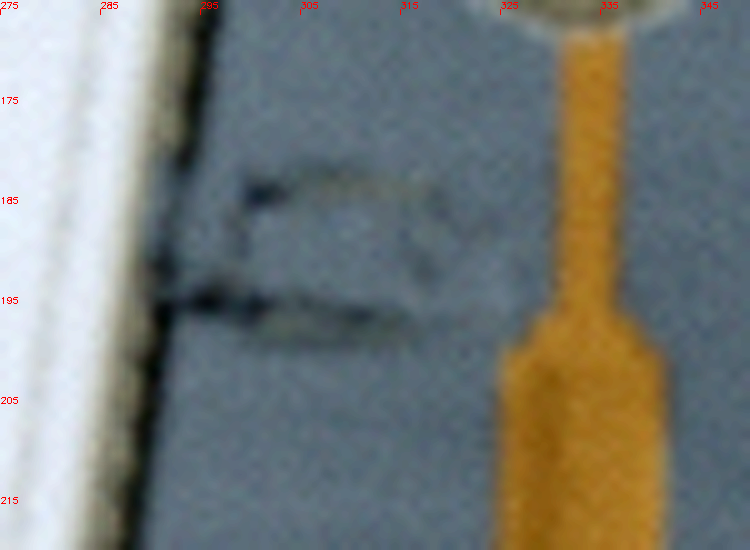

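```bash
cat >> h.py <<'E'
yaw=np.deg2rad(82.8); ex=np.array([np.cos(yaw),np.sin(yaw),0]); ey=np.array([-np.sin(yaw),np.cos(yaw),0])
O=np.array([.566,.134,0.])
def car(p): q=np.asarray(p)-O; return np.round(np.array([q@ex,q@ey,q[2]])*1000,1)
def wor(a): a=np.asarray(a,float)/1000; return O+a[0]*ex+a[1]*ey+np.array([0,0,a[2]])
E
python3 - <<'E'
from h import *
for dy,uv in [(0,(321.3,188)),(-25,(319.5,195)),(25,(323,181)),(-25,(338,207)),(25,(340,192)),(25,(324.,180.5))]:
    p=onplane("scene",uv,wor([-145,dy,137]),ey); print(uv,dy,car(p),p.round(4),proj("top",p))
print('pivot',proj("scene",wor([-145,0,137])),proj("top",wor([-145,0,137])),wor([-145,0,137]))
for y in(-17,17): print('seat',proj("scene",wor([-145,y,202])),proj("top",wor([-145,y,202])))
for n in C: print(n,proj(n,[wor([-125,-150,210]),wor([-125,150,210]),wor([125,-150,205]),wor([125,150,205])]).round(1).tolist())
E
```

```text
(321.3, 188) 0 [-208.9    0.   175. ] [ 0.5398 -0.0733  0.175 ] [[316.31563253 191.56392012]]
(319.5, 195) -25 [-208.6  -25.   174.7] [ 0.5647 -0.0761  0.1747] [[317.22516123 184.18677736]]
(323, 181) 25 [-209.4   25.   176.1] [ 0.515  -0.0706  0.1761] [[315.45182646 198.95096896]]
(338, 207) -25 [-153.1  -25.   130.4] [ 0.5716 -0.0211  0.1304] [[301.15805256 183.96032375]]
(340, 192) 25 [-157.1   25.   136.5] [ 0.5215 -0.0187  0.1365] [[300.2355508 198.2871436]]
(324.0, 180.5) 25 [-206.4   25.   179.4] [ 0.5153 -0.0677  0.1794] [[314.55647622 198.71712639]]
pivot [[342.41970428 199.3668404 ]] [[297.71733508 190.56977479]] [ 0.54782668 -0.00985663  0.137     ]
seat [[342.37329342 191.16794585]] [[297.6281309  182.81323868]]
seat [[344.59870678 181.64431848]] [[296.1971421  193.02156371]]
scene [[340.5, 231.9], [359.3, 146.8], [437.7, 251.4], [442.2, 162.0]]
top [[297.1, 142.1], [284.2, 232.5], [222.5, 132.7], [208.0, 222.3]]
```

```bash
python3 - <<'E'
from h import *
for th in (0.9,1.18,1.4,1.57,1.8):
    r=lambda d,y,o=0: wor([-145-d*np.sin(th)-o*np.cos(th),y,137-d*np.cos(th)+o*np.sin(th)])
    P=[r(100,-15,5),r(100,15,5),r(0,-15,5),r(0,15,5)]
    print(th,*[proj(n,P).round(0).tolist() for n in C])
a=cv2.imread('pics/scene0.png')[:,:,::-1]
def enh(im,x0,y0,w,h,lo,hi,out,f=12):
    g=im[y0:y0+h,x0:x0+w].astype(float); g=np.clip((g-lo)/(hi-lo)*255,0,255).astype(np.uint8)
    crop("",g,0,0,w,h,f,out,False)
t=cv2.imread('pics/top0.png')[:,:,::-1]
print(a[190:215,310].mean(0),t[180:200,345].mean(0))
enh(a,305,175,50,45,80,170,'pics/e1.png'); enh(t,285,172,50,38,70,150,'pics/e2.png')
E
```

```text
0.9 [[315.0, 209.0], [317.0, 201.0], [340.0, 203.0], [342.0, 194.0]] [[322.0, 192.0], [321.0, 200.0], [299.0, 186.0], [298.0, 195.0]]
1.18 [[310.0, 204.0], [313.0, 196.0], [341.0, 203.0], [343.0, 194.0]] [[326.0, 191.0], [325.0, 200.0], [299.0, 186.0], [298.0, 195.0]]
1.4 [[309.0, 200.0], [311.0, 192.0], [341.0, 203.0], [343.0, 194.0]] [[327.0, 191.0], [326.0, 199.0], [299.0, 186.0], [297.0, 195.0]]
1.57 [[308.0, 196.0], [311.0, 188.0], [342.0, 203.0], [343.0, 194.0]] [[327.0, 190.0], [326.0, 199.0], [298.0, 186.0], [297.0, 195.0]]
1.8 [[309.0, 192.0], [312.0, 184.0], [342.0, 203.0], [344.0, 194.0]] [[326.0, 189.0], [325.0, 198.0], [298.0, 186.0], [297.0, 195.0]]
[145.16 133.92 107.8 ] [128.25 134.7  139.2 ]
```

View pics/e1.png

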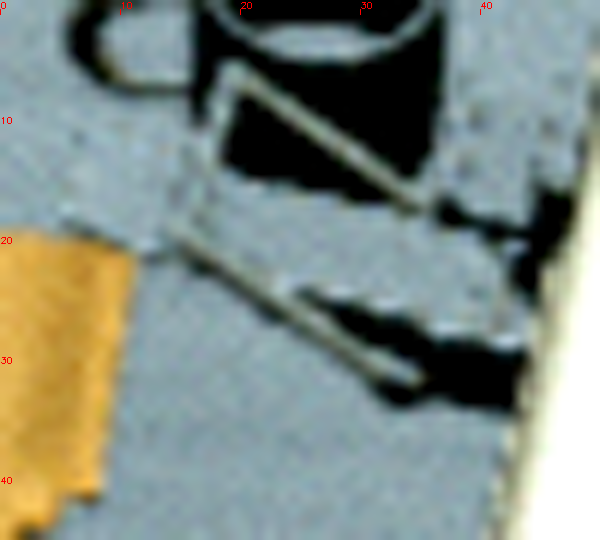

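View pics/e2.png

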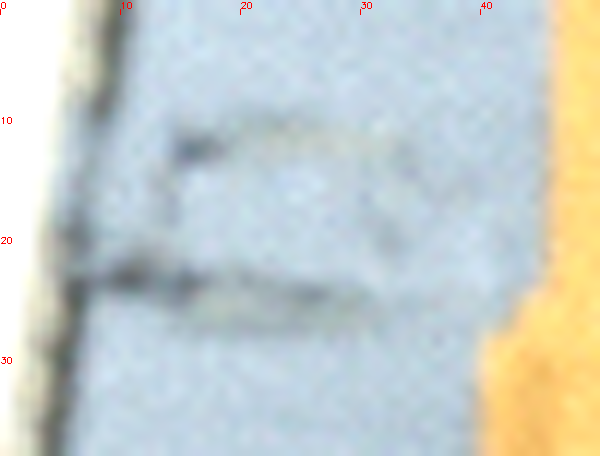

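```bash
python3 - <<'E'
from h import *
print('cup',car(onz("top",(311.2,236.8),.075)),'handle end',car(onz("top",(331,236),.05)),'bowl',car(onz("top",(333.5,153),.06)),'paddle',car(onz("top",(333,223),0)), car(onz("top",(334,170),0)))
s=get_state(); R=cv2.Rodrigues(np.zeros(3))[0]
from scipy.spatial.transform import Rotation as Ro
q=s['orientation']; M=Ro.from_quat(q[[1,2,3,0]]).as_matrix(); print(M.round(3))
for n,p in dict(bar=[-209,0,175],pre=[-209-70*.79,0,175+70*.61]).items(): print(n,wor(p), (M.T@(wor(p)-s['tcp_pos'])*100).round(2))
E
```

```text
cup [-210.3  147.1   75. ] handle end [-279.   134.1   50. ] bowl [-249.3 -162.    60. ] paddle [-281.2   83.9    0. ] [-259.7 -111.6    0. ]
[[ 0.933  0.359 -0.   ]
 [ 0.359 -0.933  0.002]
 [ 0.    -0.002 -1.   ]]
bar [ 0.53980535 -0.07335197  0.175     ] [ 47.75 -31.24   7.51]
pre [ 0.53287443 -0.12821592  0.2177    ] [ 45.14 -26.37   3.23]
```

Emit:
{"name": "play_rows", "arguments": {
  "series": "100 4.5 -2.63 -0.2 0 0 0;100 4.5 -2.63 -0.2 0 0 0;100 4.5 -2.63 -0.2 0 0 0;100 4.5 -2.63 -0.2 0 0 0;100 4.5 -2.63 -0.2 0 0 0;100 4.5 -2.63 -0.2 0 0 0;100 4.5 -2.63 -0.2 0 0 0;100 4.5 -2.63 -0.2 0 0 0;100 4.5 -2.63 -0.2 0 0 0;100 4.5 -2.63 -0.2 0 0 0;100 0 0 0 0 0 0"
}}

```text
clock: 1.48
tcp_pos: [0.5334, -0.127, 0.2697]
orientation: [-0.0, 0.983, 0.185, -0.0]
wrist_force: [-0.3, -0.4, 1.2]
finger_gap: 0.0853
```

Emit:
{"name": "play_rows", "arguments": {
  "series": "100 0 0 0 0 0 -10.3;100 0 0 0 0 0 -10.3;100 0 0 0 0 0 -10.3;100 0 0 0 0 0 -10.3;100 0 0 0 0 0 -10.3;100 0 0 0 0 0 -10.3;100 0 0 0 0 10.4 0;100 0 0 0 0 10.4 0;100 0 0 0 0 10.4 0;100 0 0 0 0 10.4 0;100 0 0 0 0 10.4 0;100 0 0 0 0 0 0"
}}

```text
clock: 2.98
tcp_pos: [0.5307, -0.1324, 0.2658]
orientation: [-0.293, 0.676, 0.591, 0.328]
wrist_force: [0.2, -1.3, -0.3]
finger_gap: 0.0854
```

```bash
cat >> h.py <<'E'
from scipy.spatial.transform import Rotation as Ro
def st():
    s=get_state(); q=s['orientation']; M=Ro.from_quat(q[[1,2,3,0]]).as_matrix()
    print('t',round(s['clock'],2),'tcp car',car(s['tcp_pos']),'tip',car(s['tcp_pos']+.019*M[:,2]),'F',s['wrist_force'].round(1),'gap',round(s['finger_gap']*1000,1),'J',s['joint_pos'].round(2))
    B=np.c_[ex,ey,[0,0,1]]; print('axes in car (cols x y z)\n',(B.T@M).round(3)); return s,M
def to(s,M,p): return (M.T@(wor(p)-s['tcp_pos'])*100).round(2)
E
python3 - <<'E'
from h import *
s,M=st(); print(to(s,M,[-209,0,175]))
im=cams.read_camera("scene"); crop("",im,270,130,100,100,6,'pics/s2.png')
im=cams.read_camera("top"); crop("",im,270,150,100,80,6,'pics/t2.png')
E
```

```text
t 2.98 tcp car [-268.7    1.6  265.8] tip [-253.7    1.6  254.2] F [ 0.2 -1.3 -0.3] gap 85.4 J [-0.74  0.61  0.2   1.81  0.7   0.72]
axes in car (cols x y z)
 [[ 0.612 -0.004  0.791]
 [-0.009 -1.     0.002]
 [ 0.79  -0.009 -0.612]]
[-3.52  0.21 10.28]
```

View pics/s2.png

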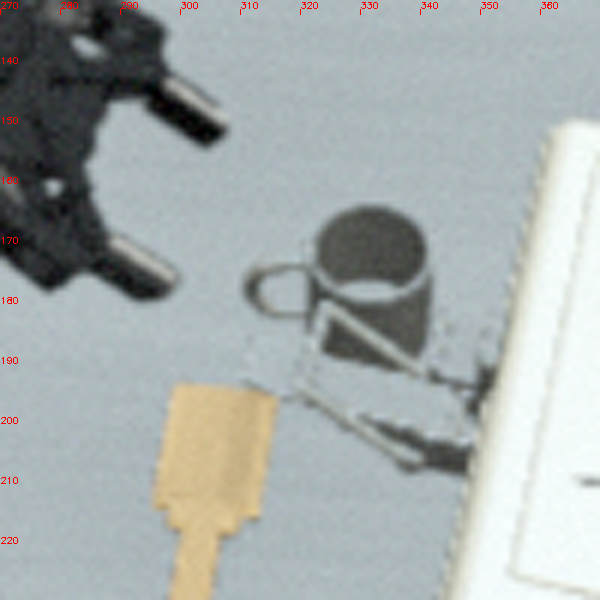

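Emit:
{"name": "play_rows", "arguments": {
  "series": "100 -1.76 0.1 1.5 0 0 0;100 -1.76 0.1 1.5 0 0 0;100 0 0 2.5 0 0 0;100 0 0 2.0 0 0 0;100 0 0 1.8 0 0 0;100 0 0 0 0 0 0;100 0 0 0 0 0 0"
}}

```text
clock: 3.95
tcp_pos: [0.5408, -0.0789, 0.1872]
orientation: [-0.288, 0.674, 0.596, 0.329]
wrist_force: [0.9, -0.3, 0.1]
finger_gap: 0.0854
```

```bash
python3 - <<'E'
from h import *
s,M=st(); print(to(s,M,[-209,0,175]))
im=cams.read_camera("scene"); crop("",im,290,140,75,75,8,'pics/s3.png')
im=cams.read_camera("top"); crop("",im,280,155,80,65,8,'pics/t3.png')
E
```

```text
t 3.95 tcp car [-214.3   -1.7  187.2] tip [-199.4   -1.7  175.5] F [ 0.9 -0.3  0.1] gap 85.4 J [-0.66  0.6   0.01  1.56  0.74  0.8 ]
axes in car (cols x y z)
 [[ 0.618  0.002  0.786]
 [ 0.004 -1.    -0.001]
 [ 0.786  0.003 -0.618]]
[-0.63 -0.17  1.17]
```

View pics/s3.png

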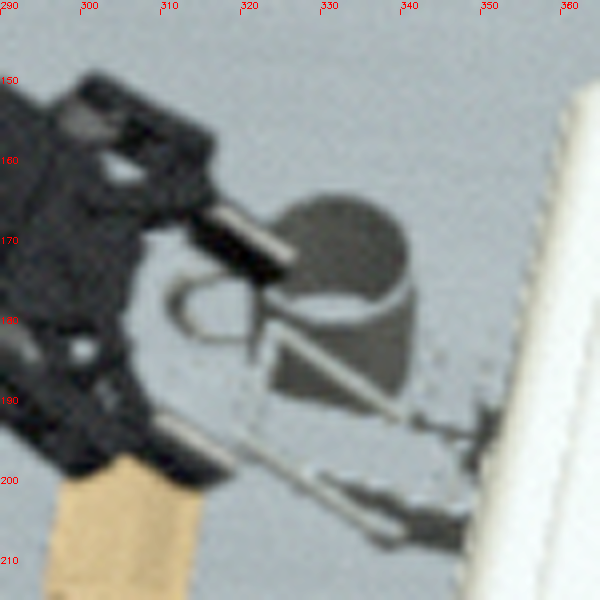

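View pics/t3.png

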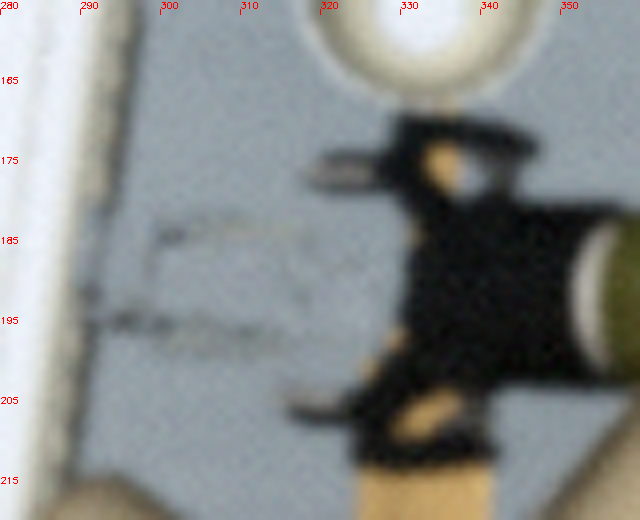

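Emit:
{"name": "play_rows", "arguments": {
  "series": "100 -0.6 -0.15 0.5 0 0 0;100 0 0 0.9 0 0 0;100 0 0 0.8 0 0 0;100 0 0 0 0 0 0"
}}

```text
clock: 4.55
tcp_pos: [0.5403, -0.0644, 0.1665]
orientation: [-0.291, 0.674, 0.594, 0.329]
wrist_force: [-0.5, -0.5, 0.8]
finger_gap: 0.0853
```

Emit:
{"name": "play_rows", "arguments": {
  "series": "60 0 0 0 0 0 0;55 0 0 0 0 0 0;50 0 0 0 0 0 0;50 0 0 0 0 0 0;50 0 0 0 0 0 0;50 0 0 0 0 0 0",
  "newtons": 30
}}

```text
clock: 5.3
tcp_pos: [0.5424, -0.0662, 0.1675]
orientation: [-0.288, 0.674, 0.595, 0.33]
wrist_force: [6.1, -1.2, -1.3]
finger_gap: 0.056
```

```bash
python3 - <<'E'
from h import *
s,M=st(); print(to(s,M,[-209,0,175]))
im=cams.read_camera("scene"); crop("",im,290,140,75,75,8,'pics/s4.png')
E
```

```text
t 5.3 tcp car [-201.6   -1.7  167.5] tip [-186.6   -1.7  155.8] F [ 6.1 -1.2 -1.3] gap 56.0 J [-0.64  0.61 -0.03  1.49  0.76  0.82]
axes in car (cols x y z)
 [[ 0.616 -0.001  0.788]
 [ 0.003 -1.    -0.004]
 [ 0.788  0.005 -0.616]]
[ 0.13 -0.16 -1.05]
```

View pics/s4.png

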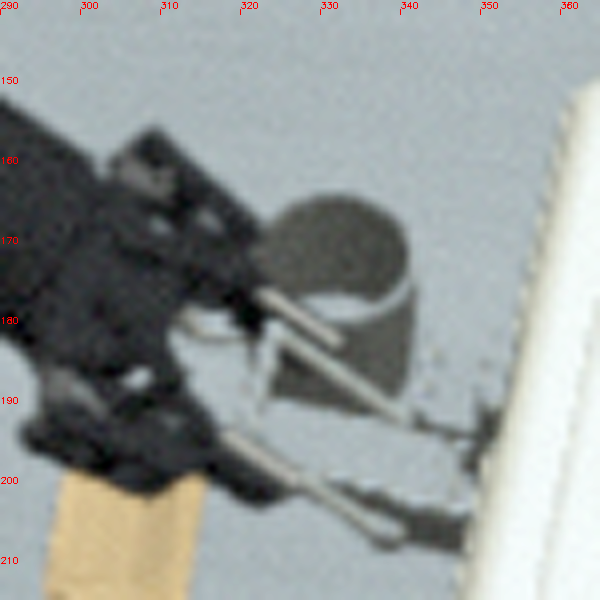

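Emit:
{"name": "play_rows", "arguments": {
  "series": "40 0 0 0 0 0 0;40 0 0 0 0 0 0",
  "newtons": 40
}}

```text
clock: 5.6
tcp_pos: [0.5424, -0.0663, 0.1675]
orientation: [-0.288, 0.674, 0.595, 0.33]
wrist_force: [6.1, -1.3, -1.2]
finger_gap: 0.0555
```

```bash
python3 - <<'E'
from h import *
s,M=st()
E
```

```text
t 5.6 tcp car [-201.6   -1.7  167.5] tip [-186.7   -1.7  155.8] F [ 6.1 -1.3 -1.2] gap 55.5 J [-0.64  0.61 -0.03  1.49  0.76  0.82]
axes in car (cols x y z)
 [[ 0.616 -0.001  0.787]
 [ 0.003 -1.    -0.004]
 [ 0.787  0.005 -0.616]]
```

Emit:
{"name": "play_rows", "arguments": {
  "series": "40 0.71 0 -0.08 0 -6.4 0;40 0.71 0 -0.08 0 -6.4 0;40 0.71 0 -0.08 0 -6.4 0;40 0.71 0 -0.08 0 -6.4 0;40 0 0 0 0 0 0"
}}

```text
clock: 6.22
tcp_pos: [0.5449, -0.0465, 0.1899]
orientation: [-0.148, 0.729, 0.645, 0.172]
wrist_force: [5.8, -3.4, -0.2]
finger_gap: 0.0556
```

```bash
python3 - <<'E'
from h import *
s,M=st(); print('bar?',car(s['tcp_pos']+M@np.array([.0013,0,-.0105])))
im=cams.read_camera("scene"); crop("",im,290,130,75,85,8,'pics/s5.png')
im=cams.read_camera("top"); crop("",im,280,155,80,65,8,'pics/t5.png')
E
```

```text
t 6.22 tcp car [-181.7   -1.7  189.9] tip [-173.3   -1.8  172.9] F [ 5.8 -3.4 -0.2] gap 55.6 J [-0.45  0.36 -0.12  1.25  0.43  1.2 ]
axes in car (cols x y z)
 [[ 0.898  0.002  0.441]
 [ 0.005 -1.    -0.005]
 [ 0.441  0.006 -0.898]]
bar? [-185.2   -1.7  199.9]
```

View pics/s5.png

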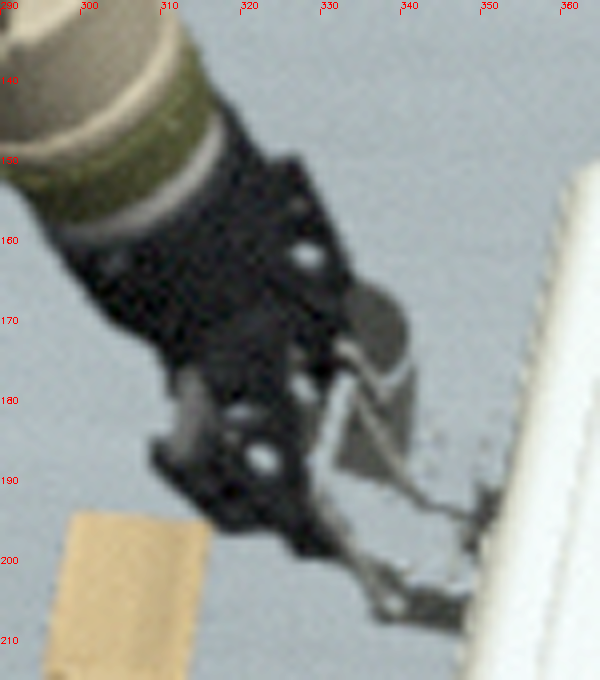

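View pics/t5.png

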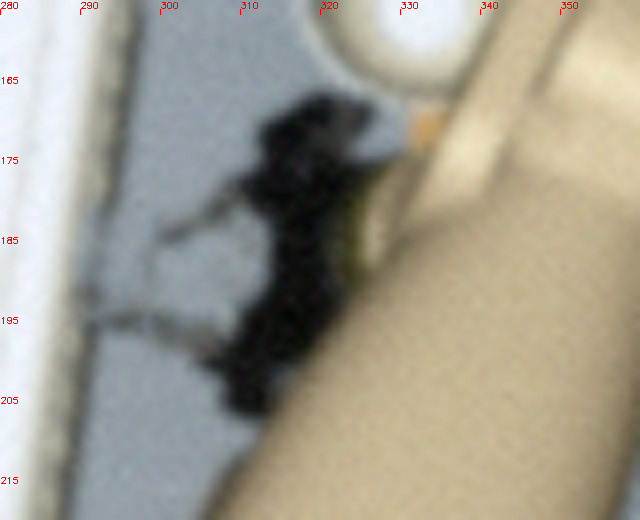

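```bash
python3 - <<'E'
from h import *
print(proj("scene",[wor([-185.2,y,199.9]) for y in(-25,0,25)]).round(1).tolist())
for uv in [(330.5,183)]: print(car(onplane("scene",uv,wor([-145,0,137]),ey)))
E
```

```text
[[327.7, 191.3], [329.5, 184.3], [331.3, 177.5]]
[-182.4    0.   206.9]
```

Emit:
{"name": "play_rows", "arguments": {
  "series": "40 0.71 0 -0.08 0 -6.4 0;40 0.71 0 -0.08 0 -6.4 0;40 0.71 0 -0.08 0 -6.4 0;40 0 0 0 0 0 0"
}}

```text
clock: 6.82
tcp_pos: [0.5475, -0.0275, 0.1989]
orientation: [-0.038, 0.748, 0.661, 0.047]
wrist_force: [6.1, -3.9, -1.5]
finger_gap: 0.0554
```

```bash
python3 - <<'E'
from h import *
s,M=st(); b=s['tcp_pos']+M@np.array([.0013,0,-.0105]);print('bar?',car(b))
print(proj("scene",[b+y*ey for y in(-.025,0,.025)]).round(1).tolist())
im=cams.read_camera("scene"); crop("",im,300,120,75,95,8,'pics/s6.png')
im=cams.read_camera("top"); crop("",im,280,155,80,65,8,'pics/t6.png')
E
```

```text
t 6.83 tcp car [-162.5   -1.9  198.9] tip [-160.2   -2.   180. ] F [ 6.1 -3.9 -1.5] gap 55.4 J [-0.26  0.28 -0.13  1.17  0.12  1.43]
axes in car (cols x y z)
 [[ 0.993  0.002  0.122]
 [ 0.003 -1.    -0.005]
 [ 0.122  0.005 -0.993]]
bar? [-162.5   -1.8  209.4]
[[335.6, 191.3], [337.3, 184.2], [339.0, 177.3]]
```

View pics/s6.png

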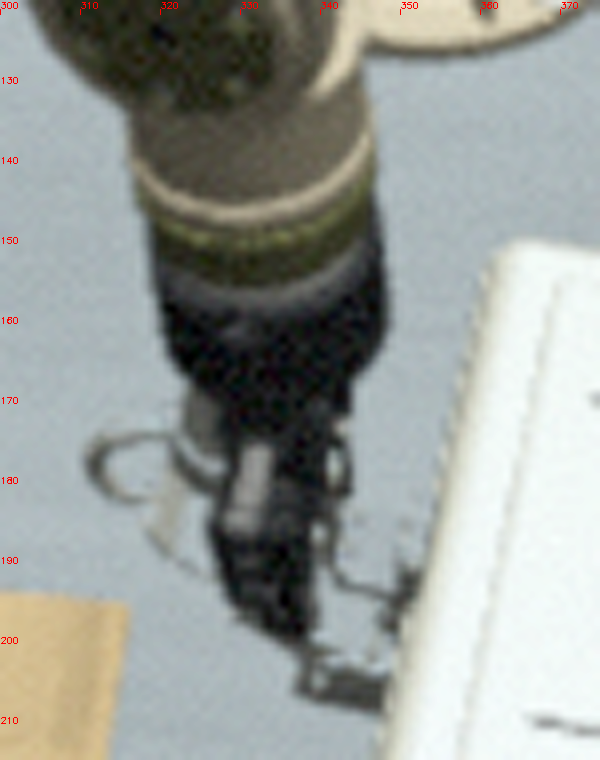

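View pics/t6.png

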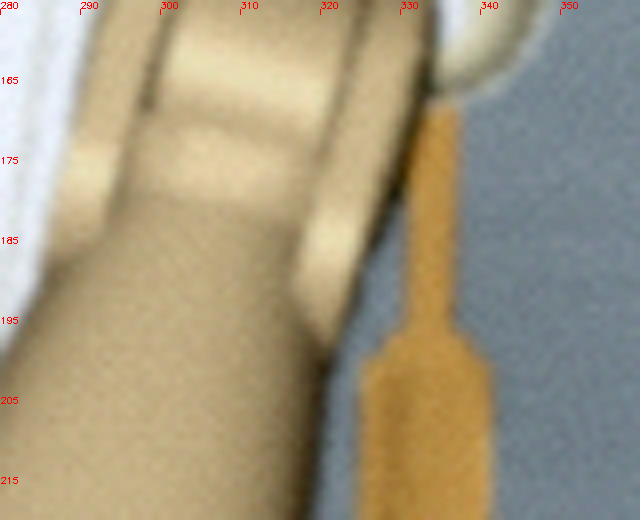

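Emit:
{"name": "play_rows", "arguments": {
  "series": "40 0 0 -0.15 0 0 0;40 0 0 -0.15 0 0 0;40 0 0 0 0 0 0"
}}

```text
clock: 7.3
tcp_pos: [0.5474, -0.0283, 0.2002]
orientation: [-0.041, 0.749, 0.66, 0.048]
wrist_force: [8.8, 0.7, -9.8]
finger_gap: 0.0556
```

```bash
python3 - <<'E'
from h import *
s,M=st(); b=s['tcp_pos']+M@np.array([.0013,0,-.0105]);print('bar?',car(b))
for uv in [(320.5,183),(326,193),(320,177)]: print(car(onplane("scene",uv,wor([-145,-10,137]),ey)))
E
```

```text
t 7.3 tcp car [-163.3   -1.8  200.2] tip [-160.9   -1.9  181.3] F [ 8.8  0.7 -9.8] gap 55.6 J [-0.26  0.28 -0.13  1.18  0.13  1.43]
axes in car (cols x y z)
 [[ 0.992 -0.     0.126]
 [ 0.    -1.    -0.003]
 [ 0.126  0.003 -0.992]]
bar? [-163.4   -1.8  210.8]
[-209.   -10.   212.2]
[-192.8  -10.   168.7]
[-210.4  -10.   239.3]
```

Emit:
{"name": "play_rows", "arguments": {
  "series": "40 0 0 0.25 0 0 0;40 0.58 0 0.08 0 0 0;40 0.58 0 0.08 0 0 0;40 0.58 0 0.08 0 0 0;40 0 0 0 0 0 0"
}}

```text
clock: 7.92
tcp_pos: [0.5498, -0.0123, 0.1994]
orientation: [-0.038, 0.749, 0.66, 0.048]
wrist_force: [4.9, -5.0, 1.0]
finger_gap: 0.0556
```

```bash
python3 - <<'E'
from h import *
s,M=st(); b=s['tcp_pos']+M@np.array([.0013,0,-.0158]);print('bar?',car(b))
im=cams.read_camera("scene"); crop("",im,300,120,75,95,8,'pics/s7.png')
E
```

```text
t 7.92 tcp car [-147.2   -2.2  199.4] tip [-144.8   -2.3  180.6] F [ 4.9 -5.   1. ] gap 55.6 J [-0.23  0.28 -0.13  1.17  0.12  1.46]
axes in car (cols x y z)
 [[ 0.993 -0.001  0.122]
 [-0.    -1.    -0.006]
 [ 0.122  0.005 -0.993]]
bar? [-147.8   -2.1  215.3]
```

View pics/s7.png

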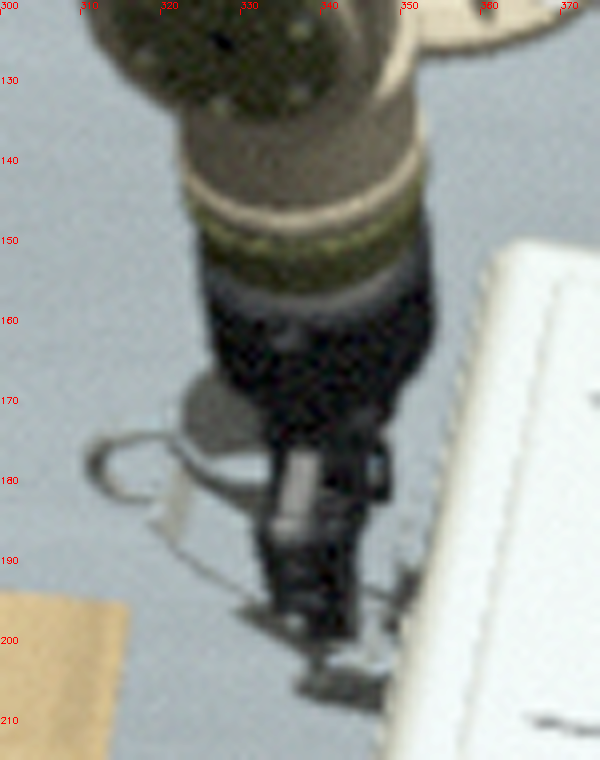

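Emit:
{"name": "play_rows", "arguments": {
  "series": "40 -0.02 0 0.3 0 0 0;40 -0.04 0 0.3 0 0 0;40 -0.04 0 0.3 0 0 0;40 0 0 0 0 0 0"
}}

```text
clock: 8.48
tcp_pos: [0.5497, -0.0129, 0.1932]
orientation: [-0.037, 0.749, 0.66, 0.048]
wrist_force: [-1.4, -6.7, 17.7]
finger_gap: 0.0556
```

```bash
python3 - <<'E'
from h import *
s,M=st(); b=s['tcp_pos']+M@np.array([.0013,0,-.0158]);print('bar?',car(b))
E
```

```text
t 8.47 tcp car [-147.8   -2.3  193.2] tip [-145.5   -2.4  174.3] F [-1.4 -6.7 17.7] gap 55.6 J [-0.23  0.28 -0.14  1.15  0.12  1.47]
axes in car (cols x y z)
 [[ 0.993 -0.002  0.121]
 [-0.001 -1.    -0.008]
 [ 0.121  0.008 -0.993]]
bar? [-148.4   -2.2  209. ]
```

Emit:
{"name": "play_rows", "arguments": {
  "series": "40 0 0 -0.3 0 0 0;40 0.35 0 0.04 0 0 0;40 0 0 0 0 0 0"
}}

```text
clock: 8.85
tcp_pos: [0.5502, -0.0096, 0.194]
orientation: [-0.038, 0.749, 0.66, 0.047]
wrist_force: [3.3, -7.1, 3.8]
finger_gap: 0.0555
```

```bash
python3 - <<'E'
from h import *
s,M=st(); b=s['tcp_pos']+M@np.array([.0013,0,-.0158]);print('bar?',car(b))
im=cams.read_camera("scene"); crop("",im,300,150,75,65,10,'pics/s8.png')
E
```

```text
t 8.85 tcp car [-144.4   -2.3  194. ] tip [-142.1   -2.4  175.2] F [ 3.3 -7.1  3.8] gap 55.5 J [-0.23  0.28 -0.14  1.15  0.12  1.47]
axes in car (cols x y z)
 [[ 0.993 -0.001  0.121]
 [-0.001 -1.    -0.006]
 [ 0.121  0.006 -0.993]]
bar? [-145.    -2.2  209.9]
```

View pics/s8.png

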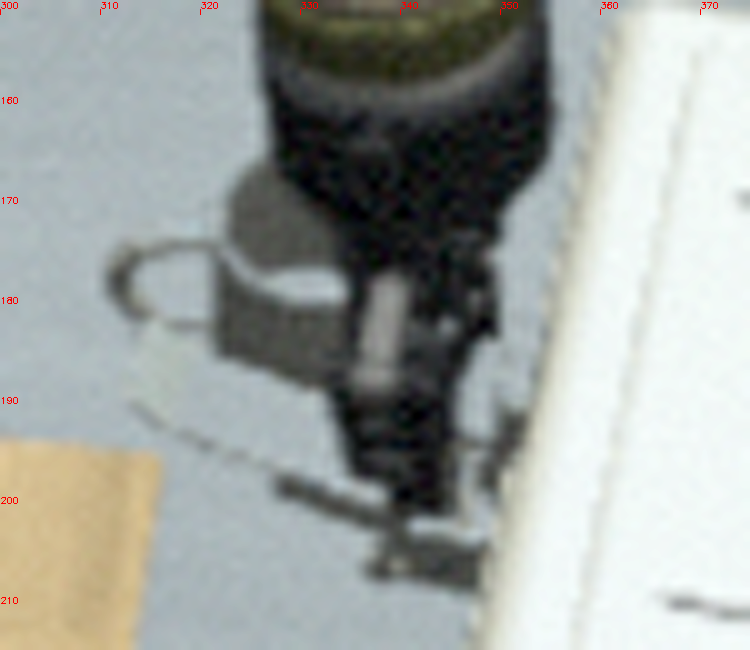

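```bash
cat >> h.py <<'E'
def levth(uv,y=-15):
    p=car(onplane("scene",uv,wor([-145,y,137]),ey)); u,w=-145-p[0],p[2]-137; return p,np.pi-np.arctan2(u,w),np.hypot(u,w)
def rad(th):  # bar height w when u=0
    a=th-.25; return -15*np.cos(a)+np.sqrt(4900-(15*np.sin(a))**2)
E
python3 - <<'E'
from h import *
for uv in[(313,190),(312.5,191)]: print(levth(uv))
for th in(1.5,1.6,1.7,1.8,1.9,2,2.1,2.2,2.3,2.4): print(th,rad(th).round(1))
E
```

```text
(array([-230. ,  -15. ,  179.1]), np.float64(2.030672147930101), np.float64(94.85467832426612))
(array([-231.6,  -15. ,  173.7]), np.float64(1.9716395522039516), np.float64(94.05556868149806))
1.5 63.8
1.6 65.2
1.7 66.6
1.8 68.1
1.9 69.6
2 71.1
2.1 72.6
2.2 74.2
2.3 75.6
2.4 77.1
```

Emit:
{"name": "play_rows", "arguments": {
  "series": "40 -0.03 0 0.25 0 0 0;40 -0.03 0 0.25 0 0 0;40 -0.03 0 0.2 0 0 0;40 0 0 0 0 0 0"
}}

```text
clock: 9.4
tcp_pos: [0.5502, -0.0095, 0.1882]
orientation: [-0.038, 0.749, 0.66, 0.048]
wrist_force: [0.8, -6.0, 11.5]
finger_gap: 0.0553
```

```bash
python3 - <<'E'
from h import *
s,M=st(); b=s['tcp_pos']+M@np.array([.0013,0,-.0158]);print('bar?',car(b))
im=cams.read_camera("scene"); crop("",im,300,150,75,65,10,'pics/s9.png')
E
```

```text
t 9.4 tcp car [-144.4   -2.4  188.2] tip [-142.1   -2.5  169.3] F [ 0.8 -6.  11.5] gap 55.3 J [-0.23  0.29 -0.15  1.14  0.12  1.47]
axes in car (cols x y z)
 [[ 0.993 -0.002  0.121]
 [-0.001 -1.    -0.007]
 [ 0.121  0.007 -0.993]]
bar? [-145.    -2.2  204. ]
```

View pics/s9.png

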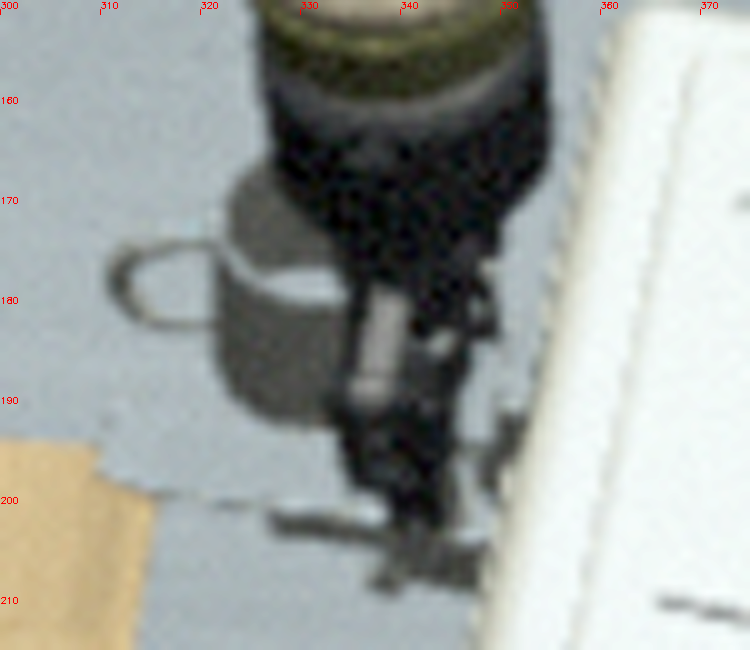

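Emit:
{"name": "play_rows", "arguments": {
  "series": "40 -0.4 0 -0.05 0 0 0;40 -0.4 0 -0.05 0 0 0;40 0 0 0 0 0 0"
}}

```text
clock: 9.82
tcp_pos: [0.5501, -0.0101, 0.1882]
orientation: [-0.043, 0.747, 0.661, 0.054]
wrist_force: [7.8, 20.4, 8.9]
finger_gap: 0.0558
```

```bash
python3 - <<'E'
from h import *
s,M=st(); print(levth((309.5,197)))
E
```

```text
t 9.82 tcp car [-144.9   -2.3  188.2] tip [-142.3   -2.4  169.4] F [ 7.8 20.4  8.9] gap 55.8 J [-0.24  0.29 -0.15  1.14  0.14  1.46]
axes in car (cols x y z)
 [[ 0.99   0.003  0.138]
 [ 0.004 -1.    -0.007]
 [ 0.138  0.008 -0.99 ]]
(array([-241.3,  -15. ,  140.2]), np.float64(1.6040135954070749), np.float64(96.35315251718545))
```

Emit:
{"name": "play_rows", "arguments": {
  "series": "40 0.65 0 0.08 0 0 0;40 0 0 -0.1 0 0 0;90 0 0 0 0 0 0;90 0 0 0 0 0 0;90 0 0 0 0 0 0;90 0 0 0 0 0 0;90 -0.2 0 -1.5 0 0 0;90 -0.4 0 -3 0 0 0;90 -0.5 0 -4 0 0 0;90 -4 0 -3 0 0 0;90 -4 0 -3 0 0 0;90 -4 0 0 0 0 0"
}}

```text
clock: 11.32
tcp_pos: [0.5301, -0.1578, 0.3174]
orientation: [-0.038, 0.748, 0.66, 0.048]
wrist_force: [-0.4, -0.6, -0.5]
finger_gap: 0.0769
```

```bash
python3 - <<'E'
from h import *
s,M=st()
im=cams.read_camera("scene"); crop("",im,300,150,75,65,10,'pics/s10.png')
im=cams.read_camera("top"); crop("",im,280,160,75,55,10,'pics/t10.png')
E
```

```text
t 11.32 tcp car [-294.    -0.9  317.4] tip [-291.6   -1.   298.6] F [-0.4 -0.6 -0.5] gap 76.9 J [-0.49  0.28  0.16  1.49  0.12  1.2 ]
axes in car (cols x y z)
 [[ 0.992  0.     0.123]
 [ 0.001 -1.    -0.006]
 [ 0.123  0.006 -0.992]]
```

View pics/s10.png

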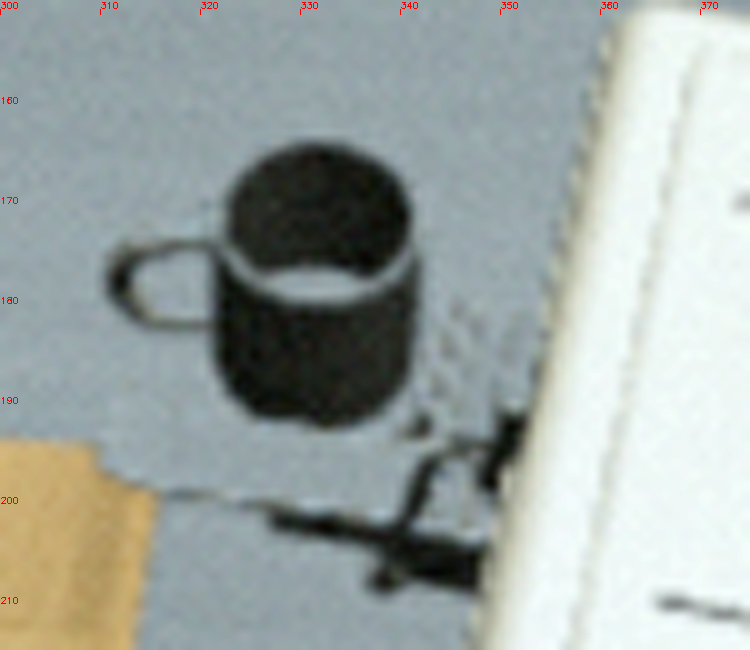

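View pics/t10.png

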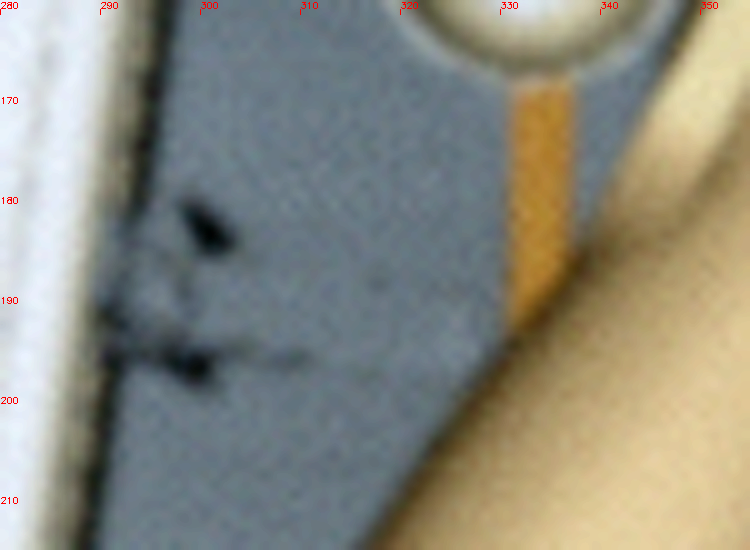

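Emit:
{"name": "play_rows", "arguments": {
  "series": "0 0 0 0 0 9 0;0 0 0 0 0 9 0;0 0 0 0 0 9 0;0 0 0 0 0 9 0;0 0 0 0 0 9 0;0 0 0 0 0 0 0;0 0 0 0 0 0 0"
}}

```text
clock: 12.3
tcp_pos: [0.5295, -0.1555, 0.3141]
orientation: [-0.29, 0.674, 0.595, 0.329]
wrist_force: [1.0, 0.8, 0.2]
finger_gap: 0.0002
```

```bash
python3 - <<'E'
from h import *
s,M=st(); print(to(s,M,[-235,-2,184]))
E
```

```text
t 12.3 tcp car [-291.8   -0.   314.1] tip [-276.8   -0.   302.5] F [1.  0.8 0.2] gap 0.2 J [-0.77  0.61  0.33  1.95  0.68  0.68]
axes in car (cols x y z)
 [[ 0.615  0.001  0.788]
 [ 0.001 -1.     0.   ]
 [ 0.788  0.001 -0.615]]
[-6.77  0.19 12.48]
```

Emit:
{"name": "play_rows", "arguments": {
  "series": "0 -1.7 0.05 3.12 0 0 0;0 -1.7 0.05 3.12 0 0 0;0 -1.7 0.05 3.12 0 0 0;0 -1.67 0.04 3.12 0 0 0;0 0 0 0 0 0 0;0 0 0 0 0 0 0"
}}

```text
clock: 13.05
tcp_pos: [0.5389, -0.0993, 0.186]
orientation: [-0.289, 0.673, 0.595, 0.33]
wrist_force: [0.3, -1.1, -0.1]
finger_gap: -0.0001
```

```bash
cat >> h.py <<'E'
def tipcar(s,M): p=car(s['tcp_pos']+.019*M[:,2]); return (-145-p[0]).round(1),(p[2]-137).round(1)
def path(s,M,pts):
    t=np.array(tipcar(s,M))
    for p in pts:
        d=(np.array(p)-t); D=-d[0]*ex+d[1]*np.array([0,0,1]); print(p,(M.T@D/10).round(2)); t=np.array(p,float)
E
python3 - <<'E'
from h import *
s,M=st(); print(tipcar(s,M)); path(s,M,[(75,21),(75.8,-6.7),(70.3,-28.3),(58.5,-47.5),(44.4,-61),(29.8,-69.6),(13.3,-75)])
im=cams.read_camera("scene"); crop("",im,290,140,75,75,8,'pics/s11.png')
E
```

```text
t 13.05 tcp car [-234.8   -2.4  186. ] tip [-219.8   -2.4  174.3] F [ 0.3 -1.1 -0.1] gap -0.1 J [-0.69  0.63  0.04  1.59  0.73  0.77]
axes in car (cols x y z)
 [[ 0.615  0.001  0.789]
 [ 0.003 -1.    -0.001]
 [ 0.789  0.003 -0.615]]
(np.float64(74.8), np.float64(37.3))
(75, 21) [-1.3  -0.01  0.99]
(75.8, -6.7) [-2.23 -0.01  1.64]
(70.3, -28.3) [-1.37 -0.01  1.76]
(58.5, -47.5) [-0.79 -0.    2.11]
(44.4, -61) [-0.2  -0.    1.94]
(29.8, -69.6) [ 0.22 -0.    1.68]
(13.3, -75) [0.59 0.   1.63]
```

View pics/s11.png

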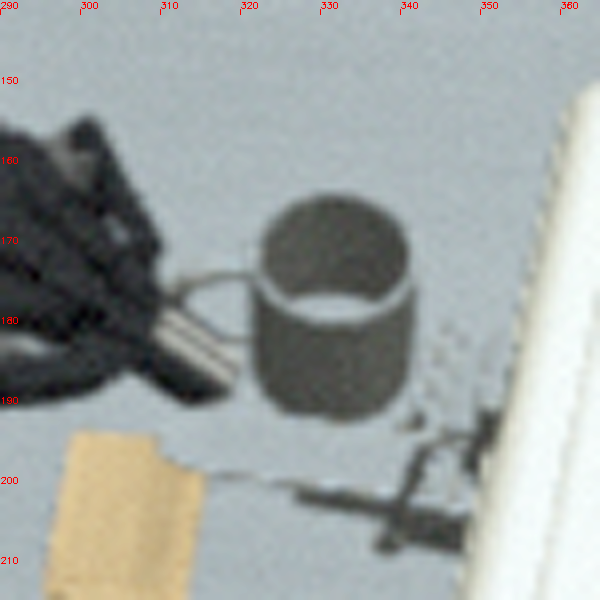

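Positioned above the lever. Press in split rows, first to about 60°.

Emit:
{"name": "play_rows", "arguments": {
  "series": "0 -1.3 0 1.0 0 0 0;0 -0.55 0 0.4 0 0 0;0 -0.55 0 0.4 0 0 0;0 -0.55 0 0.4 0 0 0;0 -0.6 0 0.42 0 0 0;0 -0.7 0 0.88 0 0 0;0 -0.67 0 0.88 0 0 0;0 0 0 0 0 0 0"
}}

```text
clock: 14.1
tcp_pos: [0.5389, -0.0937, 0.1177]
orientation: [-0.292, 0.673, 0.593, 0.331]
wrist_force: [2.3, 3.5, 4.8]
finger_gap: 0.0
```

```bash
python3 - <<'E'
from h import *
s,M=st(); print(tipcar(s,M))
im=cams.read_camera("scene"); crop("",im,290,150,75,75,8,'pics/s12.png')
E
```

```text
t 14.1 tcp car [-229.3   -1.6  117.7] tip [-214.3   -1.6  106.1] F [2.3 3.5 4.8] gap 0.0 J [-0.69  0.69 -0.03  1.45  0.74  0.77]
axes in car (cols x y z)
 [[ 0.611  0.     0.792]
 [-0.    -1.     0.   ]
 [ 0.792 -0.001 -0.611]]
(np.float64(69.3), np.float64(-30.9))
```

View pics/s12.png

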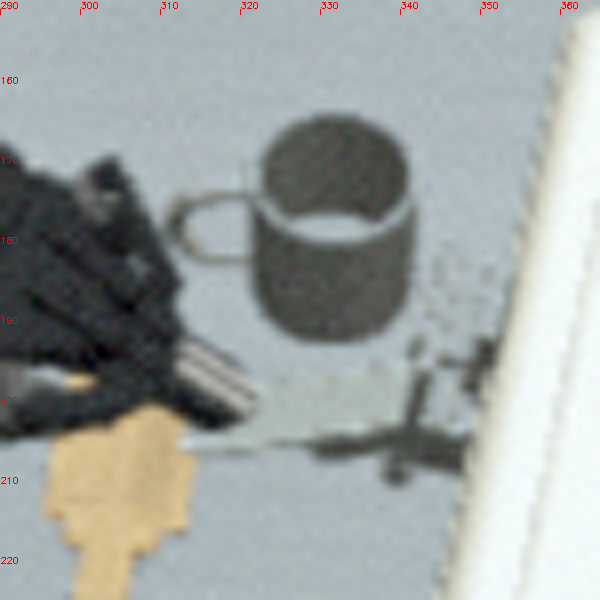

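Emit:
{"name": "play_rows", "arguments": {
  "series": "0 -0.35 0 1.0 0 0 0;0 -0.3 0 1.0 0 0 0;0 -0.1 0 1.0 0 0 0;0 -0.1 0 1.0 0 0 0;0 0 0 0 0 0 0"
}}

```text
clock: 14.78
tcp_pos: [0.5422, -0.0686, 0.0858]
orientation: [-0.291, 0.673, 0.594, 0.33]
wrist_force: [1.0, -3.5, 1.2]
finger_gap: 0.0002
```

```bash
python3 - <<'E'
from h import *
s,M=st(); print(tipcar(s,M)); path(s,M,[(29.8,-69.6),(13.3,-75)])
im=cams.read_camera("scene"); crop("",im,300,160,75,75,8,'pics/s13.png')
E
```

```text
t 14.78 tcp car [-204.    -1.8   85.8] tip [-189.    -1.8   74.2] F [ 1.  -3.5  1.2] gap 0.2 J [-0.65  0.7  -0.09  1.35  0.75  0.82]
axes in car (cols x y z)
 [[ 0.613  0.001  0.79 ]
 [ 0.001 -1.     0.   ]
 [ 0.79   0.001 -0.613]]
(np.float64(44.0), np.float64(-62.8))
(29.8, -69.6) [0.33 0.   1.54]
(13.3, -75) [0.59 0.   1.63]
```

View pics/s13.png

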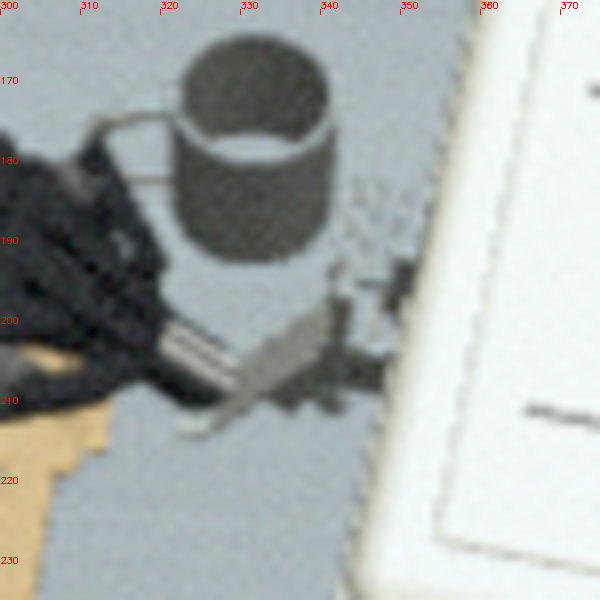

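Emit:
{"name": "play_rows", "arguments": {
  "series": "0 0.15 0 0.8 0 0 0;0 0.18 0 0.8 0 0 0;0 0.28 0 0.8 0 0 0;0 0.3 0 0.8 0 0 0;0 0 0 0 0 0 0"
}}

```text
clock: 15.45
tcp_pos: [0.5454, -0.0368, 0.0741]
orientation: [-0.292, 0.673, 0.594, 0.33]
wrist_force: [-0.2, 0.2, 1.2]
finger_gap: -0.0
```

```bash
python3 - <<'E'
from h import *
s,M=st(); print(tipcar(s,M)); path(s,M,[(13.3,-75)])
im=cams.read_camera("scene"); crop("",im,300,160,75,75,8,'pics/s14.png')
E
```

```text
t 15.45 tcp car [-172.    -1.    74.1] tip [-157.    -1.    62.5] F [-0.2  0.2  1.2] gap -0.0 J [-0.6   0.69 -0.15  1.27  0.78  0.87]
axes in car (cols x y z)
 [[ 0.612  0.002  0.791]
 [ 0.    -1.     0.002]
 [ 0.791 -0.001 -0.612]]
(np.float64(12.0), np.float64(-74.5))
(13.3, -75) [-0.12 -0.   -0.07]
```

View pics/s14.png

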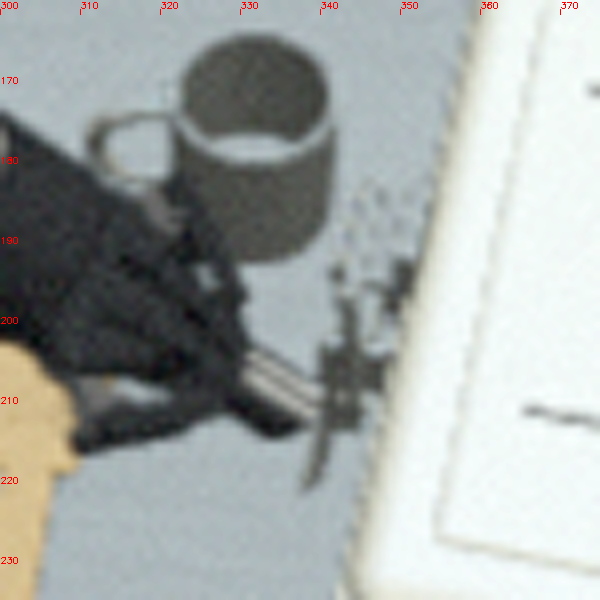

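Emit:
{"name": "play_rows", "arguments": {
  "series": "0 0.2 0 0.25 0 0 0;0 0.2 0 0.25 0 0 0;0 0.1 0 0.15 0 0 0;0 0 0 0 0 0 0"
}}

```text
clock: 16.0
tcp_pos: [0.5469, -0.0331, 0.0743]
orientation: [-0.289, 0.675, 0.595, 0.329]
wrist_force: [-7.5, -15.8, 6.2]
finger_gap: -0.0002
```

```bash
python3 - <<'E'
from h import *
s,M=st(); print(tipcar(s,M))
E
```

```text
t 16.0 tcp car [-168.1   -2.    74.3] tip [-153.2   -2.    62.6] F [ -7.5 -15.8   6.2] gap -0.2 J [-0.59  0.68 -0.16  1.25  0.78  0.89]
axes in car (cols x y z)
 [[ 0.617 -0.001  0.787]
 [ 0.    -1.    -0.001]
 [ 0.787  0.001 -0.617]]
(np.float64(8.2), np.float64(-74.4))
```

Emit:
{"name": "play_rows", "arguments": {
  "series": "0 0 0 -1 0 0 0;0 0 0 -4 0 0 0;0 1 0 -4 0 0 0;0 2 0 -5 0 0 0;0 3 0 -5 0 0 0;0 3 0 -5 0 0 0;0 0 0 0 0 0 0"
}}

```text
clock: 16.88
tcp_pos: [0.5309, -0.1653, 0.2964]
orientation: [-0.287, 0.674, 0.595, 0.331]
wrist_force: [0.4, 0.9, 0.4]
finger_gap: 0.0003
```

```bash
python3 - <<'E'
from h import *
s,M=st()
im=cams.read_camera("scene"); cv2.imwrite('pics/full.png',im[:,:,::-1]);crop("",im,310,150,75,75,9,'pics/s15.png')
t=cams.read_camera("top"); cv2.imwrite('pics/fullt.png',t[:,:,::-1]);crop("",t,200,120,110,130,6,'pics/t15.png')
E
```

```text
t 16.88 tcp car [-301.4   -2.7  296.4] tip [-286.4   -2.8  284.7] F [0.4 0.9 0.4] gap 0.3 J [-0.78  0.63  0.32  1.92  0.68  0.67]
axes in car (cols x y z)
 [[ 0.616 -0.002  0.788]
 [ 0.004 -1.    -0.005]
 [ 0.788  0.006 -0.616]]
```

View pics/s15.png

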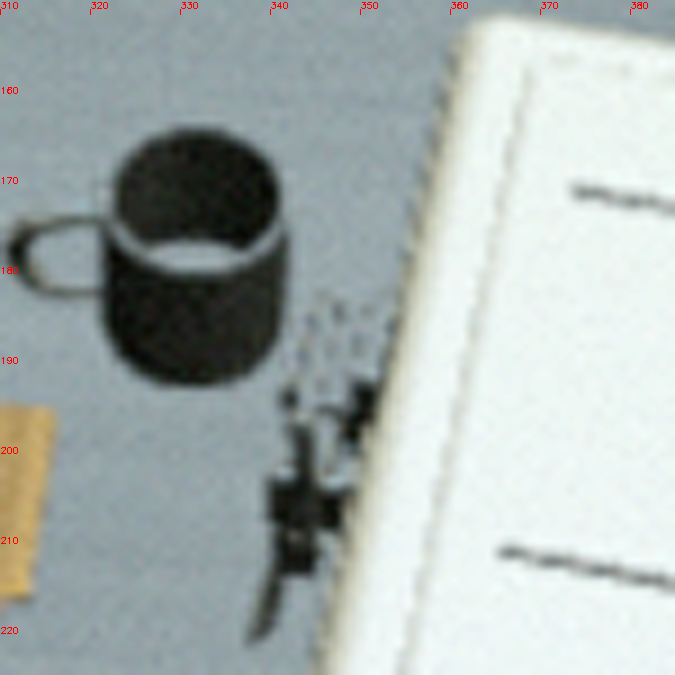

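View pics/full.png

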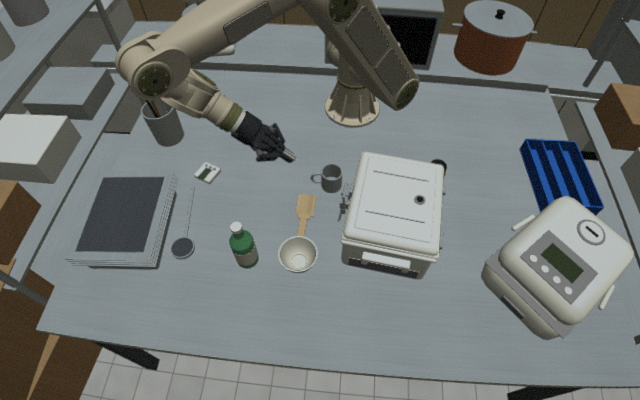

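```bash
python3 - <<'E'
from h import *
a=cv2.imread('pics/scene0.png',0).astype(np.float32); b=cv2.imread('pics/full.png',0).astype(np.float32)
for nm,(x,y,w,h) in dict(front_slots=(362,200,40,32),frontcorner=(338,225,40,22),slotA=(366,160,30,24),hinge_edge=(415,235,35,22),body=(370,255,50,25),table=(200,160,60,40),cup=(308,158,36,38),bowl=(275,232,45,45),paddle=(290,190,30,50)).items():
    w_=cv2.createHanningWindow((w,h),cv2.CV_32F); print(nm,np.round(cv2.phaseCorrelate(a[y:y+h,x:x+w],b[y:y+h,x:x+w],w_)[0],2))
# expected motion of lid points
def lidpt(x,y,z,ang): # hinge x=+131,z~192
    d=x-131; zz=z-192; return wor([131+d*np.cos(ang)+zz*np.sin(ang), y, 192+(-d)*np.sin(ang)+zz*np.cos(ang)])
for nm,p in dict(front=(-60,-70,208),corner=(-115,-145,208),slotA=(-60,70,208)).items():
    print(nm,(proj("scene",lidpt(*p,0.003))-proj("scene",lidpt(*p,0.037))).round(2))
E
```

```text
front_slots [-0.07  0.58]
frontcorner [-0.02  0.33]
slotA [-0.23  0.93]
hinge_edge [-0.03  0.15]
body [-0.22  0.59]
table [ 0.02 -0.08]
cup [0.18 0.11]
bowl [0.45 0.49]
paddle [0.19 0.03]
front [[-0.51  1.26]]
corner [[-0.44  1.56]]
slotA [[-0.51  1.37]]
```

View pics/t15.png

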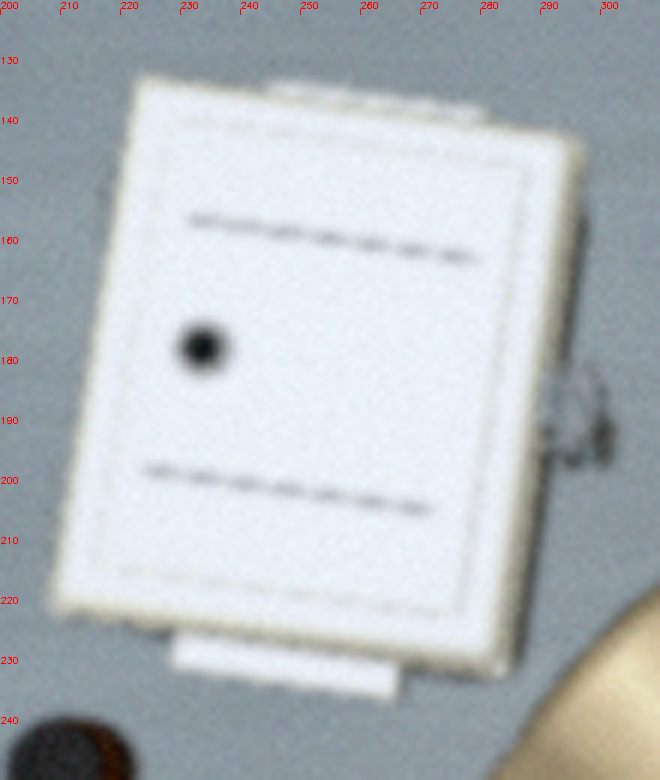

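```bash
python3 - <<'E'
from h import *
a=cv2.imread('pics/scene0.png',0).astype(float); b=cv2.imread('pics/full.png',0).astype(float)
def line(im,x0,x1,y0,s,h=5):
    r=[]
    for x in range(x0,x1):
        yc=y0+s*(x-x0); ys=np.arange(int(yc-h),int(yc+h)+1); v=im[ys,x]; w=np.clip(np.percentile(v,70)-v,0,None); r.append((w*ys).sum()/w.sum() if w.sum()>10 else np.nan)
    return np.array(r)
for nm,x0,x1,y0,s in [("slotA(+y)",376,424,170.5,.2),("slotB(-y)",368,422,211,.22)]:
    d=line(b,x0,x1,y0,s)-line(a,x0,x1,y0,s); n=len(d)//3; print(nm,[np.nanmedian(d[i*n:(i+1)*n]).round(2) for i in range(3)])
def edge(im,x,y0,y1): # strongest vertical gradient subpixel
    g=np.abs(np.diff(im[y0:y1,x-1:x+2].mean(1))); i=g.argmax(); i=min(max(i,1),len(g)-2); k=g[i-1:i+2]; return y0+.5+i+(k[2]-k[0])/(2*(2*k[1]-k[0]-k[2])+1e-9)
def ecorr(nm,reg):
    x,y,w,h=reg; best=None
    T=a[y:y+h,x:x+w].astype(np.float32); S=b[y-5:y+h+5,x-5:x+w+5].astype(np.float32)
    r=cv2.matchTemplate(S,T,cv2.TM_CCOEFF_NORMED); _,m,_,(px,py)=cv2.minMaxLoc(r)
    f=lambda k:(k[2]-k[0])/(2*(2*k[1]-k[0]-k[2])); print(nm,round(px-5+f(r[py,px-1:px+2]),2),round(py-5+f(r[py-1:py+2,px]),2),round(m,3))
ecorr('lid top slots A',(372,164,50,18)); ecorr('slot B',(365,203,55,24)); ecorr('vent(back)',(408,190,24,18)); ecorr('lid front corner bottom',(345,222,40,20)); ecorr('label handle body',(358,252,56,22)); ecorr('cup',(308,160,34,30)); ecorr('bowl',(275,232,45,42)); ecorr('paddle',(294,192,24,40)); ecorr('bottle',(226,220,36,50)); ecorr('jar cap',(430,155,18,14)); ecorr('timer',(192,160,30,25)); ecorr('ladle',(168,185,30,75))
E
```

```text
slotA(+y) [np.float64(1.12), np.float64(0.92), np.float64(0.7)]
slotB(-y) [np.float64(1.18), np.float64(0.87), np.float64(0.7)]
lid top slots A 0.07 0.99 0.922
slot B 0.55 1.05 0.895
vent(back) -0.73 0.32 0.983
lid front corner bottom -0.86 1.01 0.985
label handle body -0.02 0.03 0.998
cup -0.15 0.09 0.912
bowl 0.0 -0.0 0.995
paddle -0.01 0.01 0.885
bottle 0.0 -0.0 0.997
jar cap -0.12 0.13 0.994
timer 0.01 0.0 0.998
ladle 0.02 -0.0 0.996
```

```bash
python3 - <<'E'
from h import *
def lidpt(x,y,z,ang):
    d=x-131; zz=z-192; return wor([131+d*np.cos(ang)+zz*np.sin(ang), y, 192+(-d)*np.sin(ang)+zz*np.cos(ang)])
for (x0,x1,y0,s,m) in [(376,424,170.5,.2,[1.12,.92,.7]),(368,422,211,.22,[1.18,.87,.7])]:
    n=(x1-x0)//3
    for i in range(3):
        xm=x0+n*(i+.5); p=car(onz("scene",(xm,y0+s*(xm-x0)),.212))
        d=proj("scene",lidpt(p[0],p[1],208,0.))-proj("scene",lidpt(p[0],p[1],208,0.037)); d=d[0]
        v=d[1]-.21*d[0]; print(p,'full predicted',v.round(2),'meas',m[i],'angle drop',(.037*m[i]/v).round(4))
E
```

```text
[-40.2  67.7 212. ] full predicted 1.44 meas 1.12 angle drop 0.0287
[  6.   66.2 212. ] full predicted 1.06 meas 0.92 angle drop 0.0322
[ 51.7  64.8 212. ] full predicted 0.68 meas 0.7 angle drop 0.0383
[-41.2 -73.9 212. ] full predicted 1.34 meas 1.18 angle drop 0.0325
[  7.  -75.9 212. ] full predicted 0.97 meas 0.87 angle drop 0.0331
[ 54.8 -77.8 212. ] full predicted 0.6 meas 0.7 angle drop 0.0431
```

```bash
python3 - <<'E'
from workcell import workorder
print(workorder.hand_in())
E
```

```text
the job is handed in; nothing more can be done
None
```

The lid is latched, and I handed the job in at about 17 s of the 51 s allowed.

I gripped the loop by its two arms, swung it up over the keeper's lip and lowered the bar into the groove. On the first try it came down on the lip (17.7 N), so I lifted it, moved about 3 mm inward and lowered it again. I then pressed the lever down along its arc with closed fingers until it met its stop, and withdrew.

- **Hook:** an outward pull of about 20 N moved the loop only 0.5 mm, so the bar is behind the lip.
- **Lever:** the force at the fingers fell to about 0 N near closed, as it should past dead centre. It then pressed about 18 N against the stop, and after I withdrew the picture shows it hanging down along the wall.
- **Lid:** from before and after pictures, the lid dropped about 0.034 rad on average, leaving it near 0.003 rad. Single readings scattered from 0.029 to 0.043. An earlier phase-correlation check gave smaller, inconsistent shifts, even on the fixed body, so I discarded it.
- **Bystanders:** bowl, paddle, bottle, timer and ladle moved 0.02 px or less between pictures; cup and jar moved under 0.2 px, about the noise.

The largest wrist force I read was about 24 N, during the pull test, with readings taken only at the end of each move. At hand-in the robot stood clear of everything.

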